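# Seat the keyed V-anvil in its sprung hub and hold it home

### The arm

A 6-joint arm with a two-finger parallel gripper is mounted at the origin on a cart in front of the work surface, level with it; the furniture and walls round the work are solid. World frame = base frame: x ahead of the robot, y to its left, z up, the work surface at z = 0. Lengths are in m, angles in rad, forces in N, time in s.
With the tool pointing down it reaches from about 0.35 to 0.875 m from the base axis. Payload 4.2 kg.
Tool frame: the origin (TCP) lies between the finger pads, 19 mm behind the fingertips; this is the grasp point; z points along the fingers, y is the line along which they close (so a half turn about z gives the same grasp; the last joint's range is limited). The gripper opens to 87 mm and grips with 3 to 60 N. Pads are 19 mm wide; open, the fingers measure 117 mm over their backs; the gripper's body (75 mm by 190 mm) begins 51 mm behind the grasp point.
Start: joints at [1.576, 0.385, 0.008, 0, -1.194, -0.259], TCP at [0.157, 0.605, 0.241] pointing down, gripper open.
Joint ranges: [-3.14, 3.14], [-1.21, 2.06], [-1.07, 1.41], [-3.16, 2.05], [-2.99, -0.16], [-3.1, 3.1]. Speed limits (rad/s): [2.79, 2.79, 3.14, 3.14, 3.14, 3.14].

### API

Orientations are given as [roll, pitch, yaw] about the fixed x, y, z axes, in that order (R = Rz(yaw) Ry(pitch) Rx(roll)).
In Python, from cell import r gives the robot as it stands.
- The arm moves only by the shell command python3 -m inch 'ROWS' [FORCE]. ROWS is a JSON object whose one key "series" holds a list that holds one entry, the list of rows, each a list of 5 numbers: the shift along the world's x, y, z in mm, then the turn about the world's z in rad, then the opening, from 0 (shut) to 1 (fully open). A call has 1 to 8 rows; each row shifts and turns the commanded pose from where the row before left it; what a row does not reach is not made up. A row lasts 1/10 s, in which the tool goes at most 50 mm and 8.59 degrees, less where a joint would pass 70% of its speed; a pose out of reach is approached as far as the arm can. A call is refused whole if a number of a shift passes 50 or a number of a turn 0.15, either way. A call with a gripper value outside its range is refused whole. The fingers move at their own pace and stop on an object; FORCE is the grip in N (left out, the last holds). Time passes only in rows, so rows that do not move let the fingers close. It gives the time, the measured TCP pose, the force, the opening and the grip force at its end, in the units of the state.
- r.read_state(): the state, without advancing time (a new reading comes with each control period).
- r.read_camera(name): name is "scene" or "top" or "wrist"; returns a dict with "image" (420x560x3 uint8, red, green, blue), "vertical_fov" (degrees; the focal length in pixels is half the picture's height over the tangent of half this angle, whatever the lens; pixels are square), "cx", "cy" (the principal point, pixels), "R" (3x3) and "t" (3): a world point X has camera coordinates R X + t. Camera axes: x right, y down, z forward; pixel columns grow to the right and rows downward; lengths in m; the calibration is good to about 2 mm. The wrist camera is an equidistant fisheye: a pixel r from the principal point sees the ray r / f radians off the axis. A picture is of the moment at which its call begins. There is no depth.
- r.finish_job(): hands the job in; it is judged then, once.
The state is a dict: "time": time; "joint_positions": joint angles; "dq": joint speeds; "joint_torque": joint torques, N m; "tool_pos": TCP position; "ee_rot": TCP orientation; "force": force on the tool from outside, world axes, zero at the start; "torque": the same for the moment, N m; "gripper_width": finger opening in m; "grasp_force": force on a finger pad.
Only numpy, scipy, OpenCV 4.12 (cv2) and the standard library are available. Lean on these libraries where they do the work, as an engineer would, in place of code of your own. Each camera call takes 0.05 s, during which the arm holds its last target. There are 200 camera calls.

### The job

Take the anvil with the V-groove on top out of the storage block, put its stem into the round hub on the pedestal, and turn it until its key slips into the hub's keyway; then keep pushing it down against the spring until its collar sits fully home on the hub. Leave the flat-topped anvil standing in the block. Finish while still holding the V-anvil with the fingers and pressing it home: do not let go, or the spring lifts it again.

Things in the scene. Friction and masses are not known exactly. Their poses are not given: they have to be found in the camera images.
- keyed_v_anvil: Loose steel anvil, 0.2 to 0.42 kg, 88 mm tall, V-groove in its top. Origin: centre of the stem's flat lower end, z up the stem. Round stem 22 mm diameter, z = 0 to 46 mm, foot chamfered. Collar 37 mm diameter, z = 46 to 54, its underside seats on the hub. Starts upright in either hole of the rack, key (+x) between 60 degrees right and 15 degrees left of world +x.
- v_anvil_key (a point): Middle of the lower end of the V-anvil's one key, axes as the anvil: 14.5 mm out on its +x side, 16 mm above the stem end. The key is 8 mm wide (along y), reaches 18 mm from the axis, and runs from z = 16 to 40 mm of the anvil, so the stem has a plain round nose 16 mm long below it.
- v_anvil_head (a point): On the V-anvil's axis, 78 mm above the stem end, axes as the anvil: a good height for the TCP. The head is a block 46 mm along x and 36 mm along y, z = 54 to 88 mm, with a V-groove 14 mm deep along x in its top; grip the two flat faces at y = +-18 mm.
- keyed_flat_anvil: Loose steel anvil with the same stem, key and collar but a round flat table on top, 48 mm diameter, 78 mm tall. Stands in the other hole of the rack, to be left there. Origin: centre of the stem's lower end, z up.
- rack: Fixed grey plastic storage block, 66 x 196 x 24 mm (x, y, z), origin at the centre of its underside. Two round holes 24.6 mm wide, 14 mm deep, at y = +65 and -65 mm; a stem stands on the hole's floor, 10 mm above the block's underside.
- pedestal: Fixed pedestal, base plate 116 x 84 x 12 mm (x, y, z), origin at the centre of its underside; on it a round steel hub, 62 mm diameter, top face at z = 66 mm. A low boss (to z = 38 mm) with a thumb screw stands on the hub's +x side. The hub can be set at different angles: its keyway points up to 32 degrees either side of the pedestal's +x. It does not turn in use.
- socket_mouth (a point): Centre of the hub's bore at its top face, axes as the PEDESTAL. Bore 26 mm diameter, with one keyway 12 mm wide out to 21 mm from the axis, full depth, mouth chamfered. The keyway's angle is given nowhere: see it from above, or feel for it by turning with the key on the top face (stem end 16 mm below this point). Home: stem end 46 mm below, hard stop.
- ejector (a joint): Sprung brass pin in the bore: 0 when free (its top 30 mm below the mouth), in metres, grows as it is pressed down. About 4.5 N at 0, rising 0.3 N per mm to about 9 N at 0.016, where the anvil is home. It lifts the anvil again if that is let go.
There are look-alikes about, which are no part of the job. Leave any green, pink or red look-alike of the keyed_v_anvil alone.

How it is judged:
By the outcome, as a careful person would: the job done as asked, in the order asked, and still so for the second after the job is handed in, while the arm keeps its last pose, push and grip.
It also fails if it takes over 67 s, if anything falls off the work surface, if the arm or the gripper's body presses on something with over 40 N, if the wrist force passes 120 N, or if a joint passes its speed limit or range.

## Working session

There is one attempt and no reset: what is moved stays moved. The work goes in short steps, Python scripts to look and compute and a shell command to move; the robot and the scene stay as the last step left them, time stands still between calls to the robot, and variables do not carry over. Pictures are saved under pics/ and viewed, at most 10 in all, crops included, and the job is handed in when it is done.

```bash
mkdir -p pics; ls; cat > h.py <<'E'
import numpy as np,cv2,pickle
from cell import r
def snap(n,f):
    c=r.read_camera(n); pickle.dump(c,open(f'pics/{f}.pkl','wb')); cv2.imwrite(f'pics/{f}.png',c['image'][:,:,::-1]); return c
def load(f): return pickle.load(open(f'pics/{f}.pkl','rb'))
def foc(c): return c['image'].shape[0]/2/np.tan(np.radians(c['vertical_fov'])/2)
def ray(c,u,v,fish=False):
    f=foc(c);d=np.array([u-c['cx'],v-c['cy']])/f
    if fish:
        t=np.linalg.norm(d);s=np.r_[d/max(t,1e-9)*np.sin(t),np.cos(t)]
    else: s=np.r_[d,1]
    R=np.array(c['R']);return -R.T@np.array(c['t']),(R.T@s)/np.linalg.norm(s)
def tri(*rs):
    A=0;b=0
    for o,d in rs:
        P=np.eye(3)-np.outer(d,d);A=A+P;b=b+P@o
    X=np.linalg.solve(A,b);return X,[np.linalg.norm((np.eye(3)-np.outer(d,d))@(X-o))*1e3 for o,d in rs]
def atz(o,d,z): return o+d*(z-o[2])/d[2]
def proj(c,X,fish=False):
    p=np.array(c['R'])@X+np.array(c['t']);f=foc(c)
    if fish:
        q=np.linalg.norm(p[:2]);return p[:2]/q*np.arctan2(q,p[2])*f+[c['cx'],c['cy']]
    return p[:2]/p[2]*f+[c['cx'],c['cy']]
E
python3 - <<'E'
from h import *
for n in ['top','scene','wrist']:
    c=snap(n,n+'0');print(n,c['vertical_fov'],-np.array(c['R']).T@c['t'])
s=r.read_state();print(s)
a=[cv2.imread(f'pics/{n}0.png') for n in ['top','scene']]
E
```

```text
pics
top 51.51662587668439 [ 0.31311402 -0.17392177  1.03711398]
scene 42.30679950310351 [-0.3509132  -0.87147778  0.5828422 ]
wrist 65.70646984690485 [0.23044436 0.58599396 0.38319511]
{'time': 0.15, 'joint_positions': array([ 1.57563470e+00,  3.85398078e-01,  6.94989311e-03, -3.50676242e-04,
       -1.19400037e+00, -2.58602848e-01]), 'dq': array([-0.00066995, -0.00269051,  0.0052537 ,  0.00158272,  0.0014901 ,
       -0.00118631]), 'joint_torque': array([-6.22027146e-04, -3.91052413e+01,  1.87587905e+01,  4.22237769e+00,
        1.23735209e-02, -1.39332878e-04]), 'tool_pos': array([0.1567828 , 0.60458431, 0.24040407]), 'ee_rot': array([ 3.13991201e+00, -1.07503982e-04, -2.53893682e-01]), 'force': array([ 0.3715016 , -0.45873209,  0.89494665]), 'torque': array([-0.02406734, -0.04407027, -0.04281904]), 'grasp_force': 0.0, 'gripper_width': 0.08670961769051419}
```

View pics/top0.png

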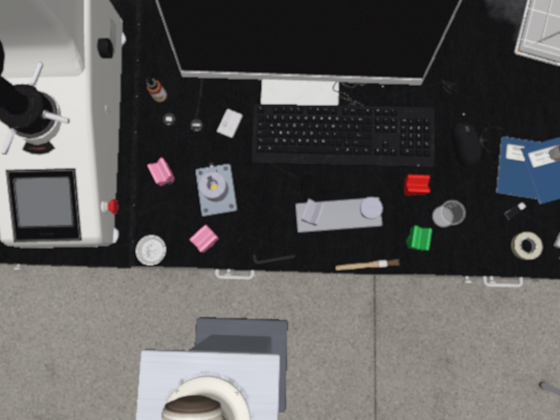

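View pics/scene0.png

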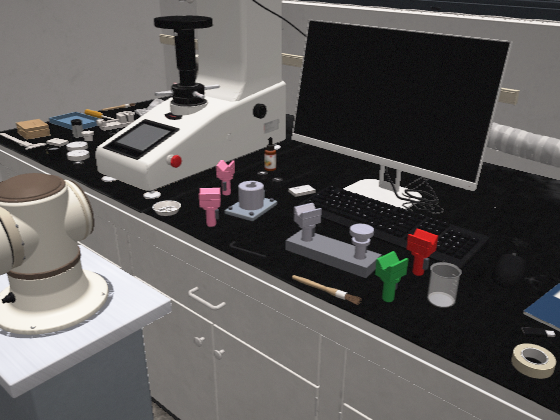

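The top view shows the V-anvil at about (313,212), the flat anvil at (372,208) and the hub at (215,187). In the scene view the V-anvil is at (308,220) and the hub at (251,195). I'll enlarge both.

```bash
python3 - <<'E'
from h import *
t=cv2.imread('pics/top0.png');s=cv2.imread('pics/scene0.png')
z=lambda im,u,v,w,h,k:cv2.resize(im[v:v+h,u:u+w],None,fx=k,fy=k,interpolation=cv2.INTER_CUBIC)
a=np.hstack([z(t,190,160,50,60,5),z(t,290,190,100,60,5)]) 
b=np.hstack([z(s,220,170,65,50,5),z(s,285,195,85,50,5)])
b=b[:,:750];b=cv2.copyMakeBorder(b,0,0,0,750-b.shape[1],cv2.BORDER_CONSTANT)
cv2.imwrite('pics/m1.png',np.vstack([a,b]))
c=load('top0');e=load('scene0')
for z_ in (0.098,): print('V',atz(*ray(c,313,212),z_),atz(*ray(e,308,213),z_))
print('hub',atz(*ray(c,215,187),.066),atz(*ray(e,251,186),.066))
E
```

```text
V [ 0.4674567  -0.22653516  0.098     ] [ 0.44633416 -0.24475018  0.098     ]
hub [ 0.5247893  -0.00341877  0.066     ] [ 0.52390316 -0.00341026  0.066     ]
```

View pics/m1.png

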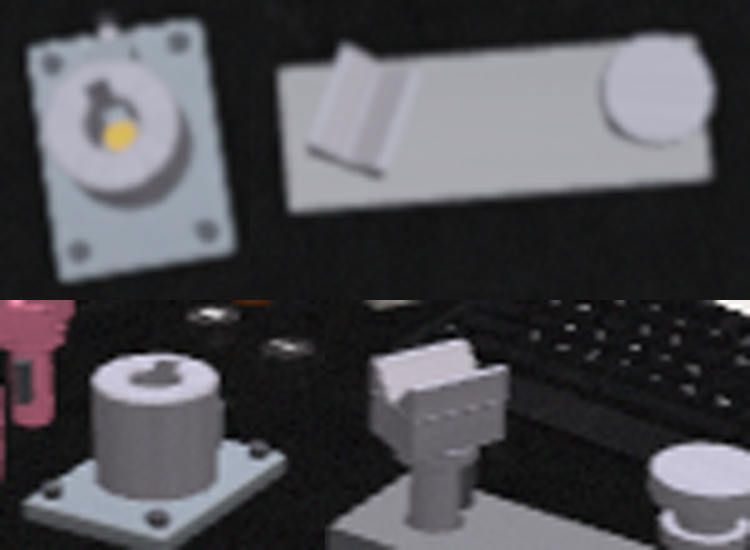

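The keyway points up and left, about +26°. The V-anvil's groove lies at about -19°. Before moving I'll check how much room there is past the microscope.

```bash
python3 - <<'E'
from h import *
c=load('top0');e=load('scene0')
for n,u,v in [('scope FL',5,242),('scope FR',110,243),('table edge',150,267),('monitor bottom',200,78)]:
  for z in (0,.1,.3): print(n,z,atz(*ray(c,u,v),z).round(3))
print('scope front scene',atz(*ray(e,105,170),.05).round(3),atz(*ray(e,178,185),.05).round(3))
E
python3 -m inch '{"series":[[[0,-50,30,0,1],[0,-50,20,0,1],[10,-50,0,0,1],[10,-50,0,0,1],[10,-50,0,0,1]]]}' 20
```

```text
scope FL 0 [0.391 0.509 0.   ]
scope FL 0.1 [0.383 0.443 0.1  ]
scope FL 0.3 [0.368 0.311 0.3  ]
scope FR 0 [0.395 0.254 0.   ]
scope FR 0.1 [0.387 0.212 0.1  ]
scope FR 0.3 [0.372 0.13  0.3  ]
table edge 0 [0.341 0.153 0.   ]
table edge 0.1 [0.338 0.121 0.1  ]
table edge 0.3 [0.333 0.058 0.3  ]
monitor bottom 0 [0.823 0.062 0.   ]
monitor bottom 0.1 [0.774 0.039 0.1  ]
monitor bottom 0.3 [ 0.675 -0.006  0.3  ]
scope front scene [0.365 0.389 0.05 ] [0.431 0.164 0.05 ]
time: 0.65
tool_pos: [0.1864, 0.3664, 0.2853]
ee_rot: [3.141, 0.0, -0.253]
force: [0.4, -0.8, 1.8]
gripper_width: 0.0871
grasp_force: 0.0
```

```bash
python3 -m inch '{"series":[[[20,-40,0,0,1],[20,-40,0,0,1],[20,-40,0,0,1],[20,-40,0,0,1],[30,-40,0,0,1],[20,-40,0,0,1],[10,-40,0,0,1],[0,0,0,0,1]]]}'; python3 -c "
from h import *
c=snap('wrist','w1')
print(r.read_state()['joint_positions'])
s=r.read_state()
print(np.array(c['R']),-np.array(c['R']).T@c['t']-s['tool_pos'])"
```

```text
time: 1.45
tool_pos: [0.3263, 0.0847, 0.2853]
ee_rot: [3.141, 0.001, -0.262]
force: [0.1, 1.0, -1.1]
gripper_width: 0.0873
grasp_force: 0.0
[ 7.51838848e-01 -1.76346664e-01 -5.23702613e-01 -2.14734346e-04
 -1.22363021e+00  5.59378421e-01]
[[-0.25969253 -0.96568959  0.00184571]
 [-0.92746103  0.24994368  0.27810826]
 [-0.26902758  0.07051081 -0.96054796]] [ 0.07355383 -0.02099337  0.14274841]
```

```bash
python3 -m inch '{"series":[[[30,-15,0,0,1],[30,-25,0,0,1],[30,-25,0,0,1],[30,-15,0,0,1],[0,0,0,0,1],[0,0,0,0,1]]]}';python3 -c "
from h import *
snap('wrist','w2')"
python3 -m inch '{"series":[[[0,-40,0,0,1],[0,-40,0,0,1],[0,-40,0,0,1],[0,0,0,0,1],[0,0,0,0,1]]]}';python3 -c "
from h import *
snap('wrist','w3')"
python3 -m inch '{"series":[[[-10,-40,0,0,1],[-10,-40,0,0,1],[-10,-20,0,0,1],[0,0,0,0,1],[0,0,0,0,1]]]}';python3 -c "
from h import *
snap('wrist','w4')
a=[cv2.imread(f'pics/w{i}.png') for i in (2,3,4)]
cv2.imwrite('pics/m2.png',np.vstack([np.hstack(a[:2]),np.hstack([a[2],a[2]*0])])[:, :1680] if 0 else cv2.resize(np.hstack(a),None,fx=.47,fy=.47))"
```

```text
time: 2.1
tool_pos: [0.4464, 0.0093, 0.2848]
ee_rot: [3.141, 0.002, -0.254]
force: [-0.1, -0.4, 0.3]
gripper_width: 0.0875
grasp_force: 0.0
time: 2.65
tool_pos: [0.4457, -0.1109, 0.2858]
ee_rot: [-3.141, -0.0, -0.254]
force: [0.1, 0.6, 0.0]
gripper_width: 0.0871
grasp_force: 0.0
time: 3.2
tool_pos: [0.4165, -0.2103, 0.2857]
ee_rot: [-3.141, -0.001, -0.252]
force: [0.2, -0.3, -0.7]
gripper_width: 0.0869
grasp_force: 0.0
```

View pics/m2.png

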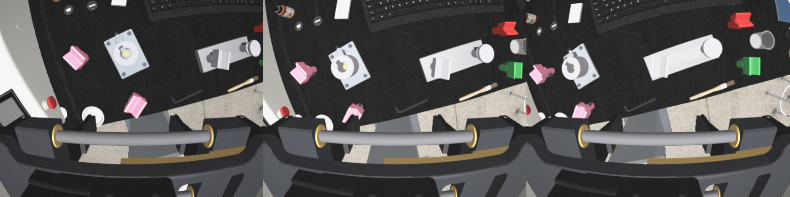

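In w2 the hub is near (266,113); in w3 it's near (174,138). The V-anvil is near (370,145) in w3 and (285,140) in w4. I'll enlarge those spots for corner picking.

```bash
python3 -c "
from h import *
z=lambda f,u,v:cv2.resize(cv2.imread(f'pics/{f}.png')[v:v+74,u:u+98],None,fx=4,fy=4,interpolation=cv2.INTER_CUBIC)
a=np.vstack([np.hstack([z('w2',217,70),z('w3',130,95)]),np.hstack([z('w3',320,105),z('w4',240,105)])])
cv2.imwrite('pics/m3.png',a)"
```

```text
(no output)
```

View pics/m3.png

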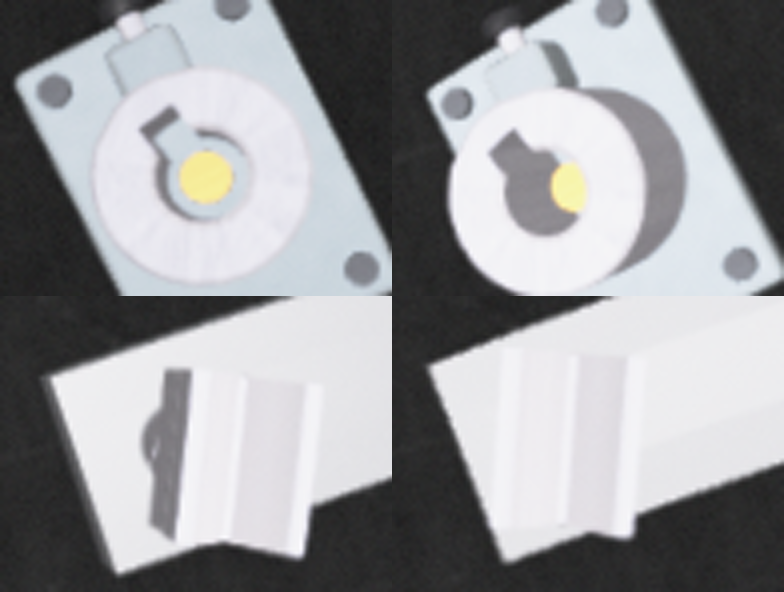

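```bash
cat > m.py <<'E'
from h import *
c={k:load(k) for k in('w2','w3','w4','top0')}
R=lambda k,o,p:ray(c[k],o[0]+(p[0]+.5)/4-.5,o[1]+(p[1]+.5)/4-.5,True)
def T(k1,o1,p1,k2,o2,p2): return tri(R(k1,o1,p1),R(k2,o2,p2))
hub=T('w2',(217,70),(202,174.5),'w3',(130,95),(156,192))
kw=T('w2',(217,70),(158,117.5),'w3',(130,95),(111.5,140.5))
print('hub',hub,'\nkeyway',kw)
for k,o,p,q in(('w2',(217,70),(202,174.5),(158,117.5)),('w3',(130,95),(156,192),(111.5,140.5))):
    a=atz(*R(k,o,p),.066);b=atz(*R(k,o,q),.066);print(k,a,b,np.degrees(np.arctan2(*(b-a)[1::-1])),np.linalg.norm(b-a))
A=[(192,74),(322,87),(305,261),(178,244)];B=[(110,52),(250,61),(240,244),(104,232)]
P=[]
for a,b in zip(A,B):
    X,e=T('w3',(320,105),a,'w4',(240,105),b);P.append(X);print(X.round(4),np.round(e,1))
for k,o,Q in(('w3',(320,105),A),('w4',(240,105),B)):
    P=np.array([atz(*R(k,o,q),.098) for q in Q]);d=P[0]+P[1]-P[2]-P[3]
    print(k,P.mean(0),np.degrees(np.arctan2(d[1],d[0])),np.linalg.norm(P[0]-P[1]),np.linalg.norm(d)/2)
print('top',atz(*ray(c['top0'],312.6,211.8),.098),atz(*ray(c['top0'],213,184.9),.066))
E
python3 m.py; python3 -c "
from h import *
s=r.read_state();print(s['tool_pos'],s['ee_rot'],s['joint_positions'])"
```

```text
hub (array([0.53053895, 0.00451491, 0.06073886]), [np.float64(0.036718952092226566), np.float64(0.0367189520922326)]) 
keyway (array([0.54908576, 0.01196536, 0.0648395 ]), [np.float64(0.08087548681863907), np.float64(0.08087548681843877)])
w2 [0.53035559 0.00431637 0.066     ] [0.54891273 0.01189754 0.066     ] 22.221527682225474 0.020045979760610115
w3 [0.53041375 0.00259515 0.066     ] [0.54907149 0.01151509 0.066     ] 25.551640252380764 0.020680346361475907
[ 0.4956 -0.215   0.0965] [0.2 0.2]
[ 0.485  -0.2486  0.0995] [0.2 0.2]
[ 0.4403 -0.2348  0.0988] [0.2 0.2]
[ 0.4519 -0.2018  0.0953] [0.5 0.5]
w3 [ 0.46847738 -0.22506702  0.098     ] -17.373387145212593 0.03613710743397045 0.04573887186354454
w4 [ 0.46808295 -0.22510896  0.098     ] -16.970902259891552 0.035224231109432194 0.046515631943724586
top [ 0.46787625 -0.22565561  0.098     ] [0.52958886 0.00143689 0.066     ]
[ 0.41673342 -0.21008363  0.28572604] [-3.14126566e+00 -5.96420356e-04 -2.51763531e-01] [-1.17618104e-01  7.83301191e-02 -2.85856971e-01 -2.61497799e-04
 -1.20597445e+00  1.43674422e+00]
```

```bash
python3 -m inch '{"series":[[[25,-8,-20,-0.047,1],[26,-7,-30,0,1],[0,0,-35,0,1],[0,0,-30,0,1],[0,0,0,0,1],[0,0,0,0,1]]]}'; python3 -c "
from h import *
s=r.read_state();print(s['tool_pos'],s['ee_rot'])"
```

```text
time: 3.85
tool_pos: [0.4682, -0.2256, 0.1712]
ee_rot: [3.141, -0.0, -0.298]
force: [-0.2, -0.4, 0.6]
gripper_width: 0.0872
grasp_force: 0.0
[ 0.46823586 -0.22563109  0.17117918] [ 3.14087837e+00 -3.34112602e-04 -2.98337507e-01]
```

```bash
python3 -m inch '{"series":[[[0,0.4,-30,0,1],[0,0,-30,0,1],[0,0,-15,0,1],[0,0,-8,0,1],[0,0,0,0,1],[0,0,0,0,0.45],[0,0,0,0,0.3],[0,0,0,0,0.3]]]}' 15; python3 -m inch '{"series":[[[0,0,0,0,0],[0,0,0,0,0],[0,0,0,0,0],[0,0,0,0,0]]]}' 45
```

```text
time: 4.65
tool_pos: [0.468, -0.2261, 0.0886]
ee_rot: [-3.141, -0.002, -0.301]
force: [0.1, 0.7, -0.5]
gripper_width: 0.0706
grasp_force: 0.0
time: 5.05
tool_pos: [0.4673, -0.2261, 0.0875]
ee_rot: [3.142, 0.0, -0.301]
force: [0.4, -0.8, -0.0]
gripper_width: 0.0392
grasp_force: 0.0
```

```bash
python3 -m inch '{"series":[[[0,0,0,0,0],[0,0,0,0,0],[0,0,0,0,0]]]}'; python3 -m inch '{"series":[[[0,0,5,0,0],[0,0,10,0,0],[0,0,15,0,0],[0,0,20,0,0],[0,0,25,0,0],[0,0,20,0,0],[0,0,0,0,0],[0,0,0,0,0]]]}'
```

```text
time: 5.35
tool_pos: [0.4673, -0.226, 0.0875]
ee_rot: [-3.142, 0.0, -0.301]
force: [0.7, -0.2, -0.4]
gripper_width: 0.0358
grasp_force: 44.7
time: 6.15
tool_pos: [0.4666, -0.2257, 0.1822]
ee_rot: [-3.141, 0.001, -0.301]
force: [-0.2, -0.2, -5.1]
gripper_width: 0.0357
grasp_force: 44.7
```

```bash
python3 -m inch '{"series":[[[0,25,8,0.14,0],[0,40,0,0.145,0],[0,40,0,0.145,0],[0,40,0,0.145,0],[0,35,0,0.145,0],[0,16,0,0,0],[0,0,0,0,0],[0,0,0,0,0]]]}'; python3 -c "
from h import *
snap('wrist','w5')"
```

```text
time: 6.95
tool_pos: [0.4663, -0.03, 0.1893]
ee_rot: [-3.141, 0.003, 0.42]
force: [-0.4, -1.3, -3.4]
gripper_width: 0.0359
grasp_force: 44.7
```

View pics/w5.png

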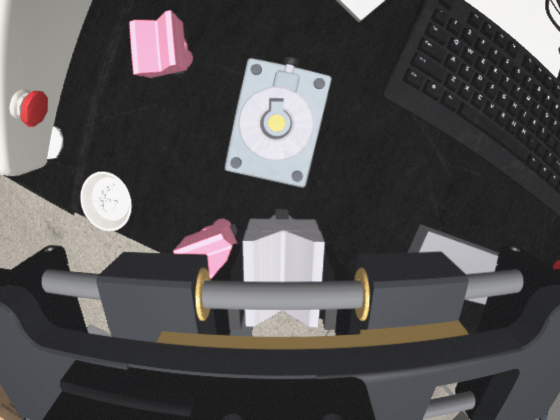

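The held anvil is at (283,270) with its key visible at (281,215). The hub is at (276,123) and its keyway points straight up the image, about in line with the key. I'll zoom in on both.

```bash
python3 -c "
from h import *
im=cv2.imread('pics/w5.png')
a=cv2.resize(im[75:170,230:325],None,fx=4.2,fy=4.2,interpolation=cv2.INTER_CUBIC)
b=cv2.resize(im[200:295,236:331],None,fx=4.2,fy=4.2,interpolation=cv2.INTER_CUBIC)
cv2.imwrite('pics/m4.png',np.hstack([a,b]))
print(a.shape)
c=load('w5');s=r.read_state();print(s['tool_pos'],s['ee_rot'])"
```

```text
(399, 399, 3)
[ 0.46653542 -0.03048181  0.18948947] [-3.14108094e+00  2.61042173e-03  4.18793938e-01]
```

View pics/m4.png

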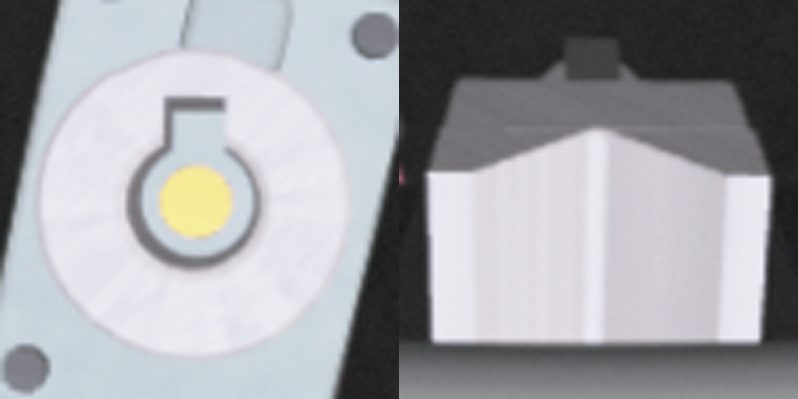

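```bash
python3 -c "
from h import *
c=load('w5');R=lambda o,p:ray(c,o[0]+(p[0]+.5)/4.2-.5,o[1]+(p[1]+.5)/4.2-.5,True)
H=atz(*R((230,75),(194,202.5)),.066);K=atz(*R((230,75),(195.5,98)),.066);d=K-H
print('hub',H,'kw',np.degrees(np.arctan2(d[1],d[0])),np.linalg.norm(d))
E=[atz(*R((230,75),p),.066) for p in((38,202),(350,202),(194,48),(194,357))];print(np.linalg.norm(E[0]-E[1]),np.linalg.norm(E[2]-E[3]))
w=[atz(*R((230,75),p),.066) for p in((165,98),(226,98))];e=w[0]-w[1];print('kw edge normal',np.degrees(np.arctan2(-e[0],e[1])),np.linalg.norm(e))
A=atz(*R((236,200),(28,174)),.2);B=atz(*R((236,200),(371,176)),.2);e=A-B
y=np.arctan2(-e[0],e[1]);print('anvil yaw',y,np.degrees(y),np.linalg.norm(e))
ctr=(A+B)/2-.023*np.array([np.cos(y),np.sin(y),0]);print('anvil ctr',ctr,'shift',H-ctr)
"
```

```text
hub [0.53078819 0.00447687 0.066     ] kw 23.102948172508 0.020374541677472807
0.060292543137607776 0.06044860950505503
kw edge normal 23.757838331678148 0.01166944255262402
anvil yaw 0.4122127277626355 23.618049562374193 0.03580767694173219
anvil ctr [ 0.46738031 -0.02958767  0.2       ] shift [ 0.06340788  0.03406453 -0.134     ]
```

```bash
python3 -m inch '{"series":[[[21,11,0,0,0],[21,12,0,0,0],[15,8,0,0,0],[6.4,3.1,0,-0.005,0],[0,0,-15,0,0],[0,0,-15,0,0],[0,0,-5,0,0],[0,0,0,0,0]]]}';python3 -m inch '{"series":[[[0,0,-8,0,0],[0,0,-8,0,0],[0,0,-4,0,0],[0,0,0,0,0]]]}'; python3 -c "
from h import *
s=r.read_state();print(s['tool_pos'],s['ee_rot'],s['force'],s['torque'])"
```

```text
time: 7.8
tool_pos: [0.5298, 0.0031, 0.1546]
ee_rot: [-3.141, 0.003, 0.413]
force: [-0.7, -0.0, -2.8]
gripper_width: 0.0355
grasp_force: 44.7
time: 8.2
tool_pos: [0.5302, 0.004, 0.1348]
ee_rot: [-3.141, 0.002, 0.414]
force: [-0.9, 0.8, -4.2]
gripper_width: 0.0358
grasp_force: 44.7
[0.53016846 0.00395355 0.13481016] [-3.14130257e+00  1.65825987e-03  4.14124296e-01] [-0.93351254  0.7828105  -4.24080504] [-0.05648239  0.01998626  0.01099988]
```

```bash
python3 -m inch '{"series":[[[0,0,-3,0,0],[0,0,-2,0,0],[0,0,-2,0,0],[0,0,-2,0,0],[0,0,-2,0,0],[0,0,0,0,0]]]}'; python3 -c "
from h import *
s=r.read_state();print(s['tool_pos'],s['ee_rot'],s['force'],s['torque'])"
```

```text
time: 8.8
tool_pos: [0.5305, 0.004, 0.1242]
ee_rot: [-3.141, 0.001, 0.414]
force: [0.3, -0.1, -4.2]
gripper_width: 0.0357
grasp_force: 44.7
[0.53051901 0.00402664 0.12422387] [-3.14145923e+00  6.29527075e-04  4.14125248e-01] [ 0.30898347 -0.08871123 -4.15370234] [-0.09798979  0.01354454  0.03242248]
```

The key has passed below the mouth with no extra force, so it's in the keyway. I'll keep going down against the spring.

```bash
python3 -m inch '{"series":[[[0,0,-4,0,0],[0,0,-4,0,0],[0,0,-3,0,0],[0,0,-3,0,0],[0,0,-2,0,0],[0,0,0,0,0]]]}' 55; python3 -m inch '{"series":[[[0,0,-3,0,0],[0,0,-3,0,0],[0,0,-2,0,0],[0,0,0,0,0]]]}'; python3 -m inch '{"series":[[[0,0,-1.5,0,0],[0,0,0,0,0],[0,0,0,0,0]]]}'
```

```text
time: 9.4
tool_pos: [0.5307, 0.0041, 0.1088]
ee_rot: [3.141, 0.0, 0.414]
force: [-2.1, 1.3, 2.0]
gripper_width: 0.0357
grasp_force: 54.7
time: 9.8
tool_pos: [0.5308, 0.0041, 0.1006]
ee_rot: [3.141, -0.0, 0.414]
force: [-2.3, 0.1, 4.3]
gripper_width: 0.0357
grasp_force: 54.7
time: 10.1
tool_pos: [0.5308, 0.0041, 0.0992]
ee_rot: [3.141, -0.0, 0.414]
force: [-2.2, -0.5, 4.3]
gripper_width: 0.0357
grasp_force: 54.7
```

```bash
python3 -m inch '{"series":[[[0,0,-1,0,0],[0,0,0,0,0],[0,0,-0.7,0,0],[0,0,0,0,0],[0,0,0,0,0]]]}'; python3 -m inch '{"series":[[[0,0,-0.5,0,0],[0,0,0,0,0],[0,0,0,0,0]]]}';  python3 -m inch '{"series":[[[0,0,-0.5,0,0],[0,0,0,0,0],[0,0,0,0,0]]]}'
```

```text
time: 10.6
tool_pos: [0.5308, 0.0041, 0.0977]
ee_rot: [3.141, -0.0, 0.414]
force: [-2.8, 1.2, 7.2]
gripper_width: 0.0354
grasp_force: 54.7
time: 10.9
tool_pos: [0.5309, 0.0041, 0.0976]
ee_rot: [3.141, -0.0, 0.415]
force: [-3.9, 1.0, 9.1]
gripper_width: 0.0357
grasp_force: 54.7
time: 11.2
tool_pos: [0.5308, 0.0041, 0.0976]
ee_rot: [3.141, -0.0, 0.415]
force: [-5.5, 1.1, 12.4]
gripper_width: 0.0356
grasp_force: 54.7
```

```bash
python3 -m inch '{"series":[[[0,0,-0.8,0,0],[0,0,0,0,0],[-0.3,0,-0.7,0,0],[0,0,0,0,0],[0,0,0,0,0]]]}'; python3 -c "
from h import *
s=snap('wrist','w6');a=cv2.imread('pics/w6.png')[180:330,180:390]
b=snap('scene','s6');b=cv2.imread('pics/s6.png')[150:240,200:326]
cv2.imwrite('pics/m5.png',np.hstack([cv2.resize(a,(400,286)),cv2.resize(b,(400,286),interpolation=cv2.INTER_CUBIC)]))"
```

```text
time: 11.7
tool_pos: [0.5308, 0.0042, 0.0975]
ee_rot: [3.141, -0.001, 0.415]
force: [-7.9, 1.3, 19.3]
gripper_width: 0.0358
grasp_force: 54.7
```

View pics/m5.png

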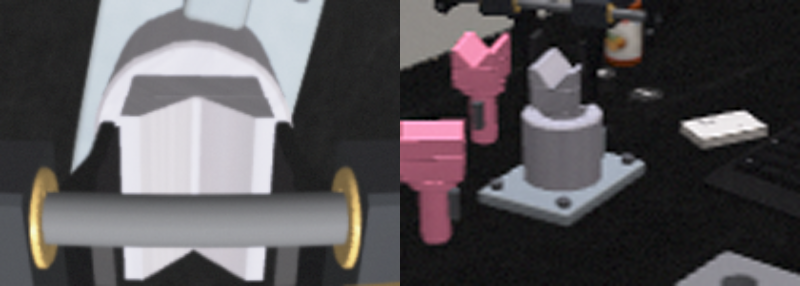

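The anvil is seated: its collar sits on the hub in the scene crop at about (560,110). It stopped at z = 0.0975 and pushing harder raises the force without moving it, so this is the hard stop.

```bash
python3 -c "
from h import *
s=r.read_state();print(s['tool_pos'],s['force'],s['grasp_force']);print(r.finish_job())"
```

```text
[0.53086735 0.00413602 0.09754063] [-8.23252588  1.51707655 19.41440412] 54.67442769091576
the job is handed in; nothing more can be done
None
```

The V-anvil is keyed into the hub and pressed home against the hard stop, still gripped at 55 N and pushed down with about 19 N; the flat anvil was left untouched in the block, and the job was handed in at about 12 s.

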